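Stand the oil tin and the grease pot on the low deck of the bench rack

ROBOT

A 6-joint arm with a two-finger parallel gripper is mounted at the origin on a cart in front of the work surface, level with it; the furniture and walls round the work are solid. World frame = base frame: x ahead of the robot, y to its left, z up, the work surface at z = 0. Lengths are in mm, angles in rad, forces in N, time in s.
With the tool pointing down it reaches from about 350 to 775 mm from the base axis. Payload 7.3 kg.
Tool frame: the origin (TCP) lies at the very end of the fingers, on their centre line; the grasp point (between the pads) lies bot.grip_point_offset behind it (bot.grip_point_offset is the distance from the TCP to the grasp point, in mm); z points along the fingers, y is the line along which they close (so a half turn about z gives the same grasp; the last joint's range is limited). The gripper opens to 92 mm and grips with 3 to 60 N. Pads are 19 mm wide; open, the fingers measure 130 mm over their backs; the gripper's body (75 mm by 190 mm) begins 47 mm behind the grasp point.
Start: joints at [-1.471, 0.342, 1.524, -0, 1.275, -0.146], TCP at [127.771, -509.234, 226.741] pointing down, gripper open.
Joint ranges: [-2.53, 2.53], [-0.77, 2.02], [0.04, 2.7], [-1, 4.14], [0.28, 2.66], [-3.11, 3.11]. Speed limits (rad/s): [2.57, 2.57, 3.14, 3.14, 3.14, 3.14].

INTERFACE

Orientations are given as [roll, pitch, yaw] about the fixed x, y, z axes, in that order (R = Rz(yaw) Ry(pitch) Rx(roll)).
In Python, from plant import bot gives the robot as it stands. The module is installed in compiled form; this text tells all that it offers.
- The arm moves only by the tool carry_out, never from a script. Its argument "plan" is a list of rows, each an object of numbers: "tx", "ty", "tz": the shift along the world's x, y, z in mm; "rx", "ry", "rz": the turn, a rotation vector about the world's x, y, z in rad. A call has 1 to 12 rows; each row shifts and turns the commanded pose from where the row before left it; what a row does not reach is not made up. A row lasts 1/10 s, in which the tool goes at most 50 mm and 8.59 degrees, less where a joint would pass 70% of its speed; a pose out of reach is approached as far as the arm can. A call with a gripper value outside its range is refused whole. "gripper" is the closure, from 0 (fully open) to 1 (shut), set as the call begins (left out, the last holds). The fingers move at their own pace and stop on an object; the grip force is fixed at half the most. Time passes only in rows, so rows that do not move let the fingers close. It gives the time, the measured TCP pose, the force, the opening and the grip force at its end, in the units of the state.
- bot.get_obs(): the state, without advancing time (a new reading comes with each control period).
- bot.capture(name): name is "scene" or "top"; returns the picture (400x640x3 uint8, red, green, blue); there is no depth.
- bot.camera_model(name): a dict with "camera_matrix" (3x3 intrinsics, pixels), "dist" ([k1, k2, p1, p2, k3] as OpenCV has them; the pictures are not rectified), "R" (3x3) and "t" (3): a world point X has camera coordinates R X + t. Camera axes: x right, y down, z forward; pixel columns grow to the right and rows downward; lengths in mm; the calibration is good to about 2 mm. A picture is of the moment at which its call begins. camera_model takes no time and is no camera call.
- bot.close_job(): hands the job in; it is judged then, once.
The state is a dict: "time": time; "joint_positions": joint angles; "dq": joint speeds; "tau": joint torques, N m; "tool_pos": TCP position; "tcp_rot": TCP orientation; "contact_force": force on the tool from outside, world axes, zero at the start; "moment": the same for the moment, N m; "grip_width": finger opening in mm; "finger_force": force on a finger pad.
Only numpy, scipy, OpenCV 4.12 (cv2) and the standard library are available. Lean on these libraries where they do the work, as an engineer would, in place of code of your own. Each camera call takes 0.05 s, during which the arm holds its last target. There are 200 camera calls.

TASK

Put the lubricants away on the rack's lower deck: stand the square oil tin on the near side of the stainless cup (nearer the robot) and the round grease pot on its far side, both upright, in one row with the cup and with a clear gap to it. Set each one down on the deck rather than letting it drop, and do not shift the cup, the red oil can or the flux tin on the rack's top board.

Things in the scene. Friction and masses are not known exactly. Their poses are not given: they have to be found in the camera images.
- rack: Fixed wooden two-tier rack, 380 mm long, on the left, open front facing right. Origin: on the bench under its middle; x into the rack (to the robot's left), y along it to the robot. Lower deck: top 18 mm up, x -55 to +60, y +-190 mm. Back panel face at x +60 mm. Top board: underside 218, top 232 mm up, front edge x -40 mm: it overhangs the row, so a gripper must lean out to the front by about 35 degrees. Thin stays at y +-175 mm.
- deck_row (a point): the middle of the row on the lower deck's top face, 10 mm in front of the rack's origin, 30 mm behind the top board's front edge; axes as the rack's. The row runs along y through it; containers within about 20 mm of it in x are in the row
- cup: open round stainless tin cup, 67 mm across, 39 mm high, loose, 0.16 kg, standing in the row on the lower deck near its middle, up to 20 mm to either side. Origin: middle of its underside; axes as the rack's (y along the row towards the robot)
- rest: Fixed dark steel V-shaped rest, base 130 x 60 mm, in which the oil tin leans. Origin: middle of its base on the bench; x points level to the side where the cap leans, z up. A 40 mm wide plate slopes up at 45 degrees under the tin, a foot plate stands square to it, and low cheeks (60 mm over all) hold the tin's lowest 12 mm; its sides above are free. The tin lifts straight up.
- oil_tin: Square tin of plain bright metal, 0.2 to 0.4 kg, 46 x 46 mm, flat sides to 78 mm from its bottom, then a cone and black cap (20 mm wide) to 98 mm. Origin: middle of its bottom; z along it to the cap, x, y square to its sides. At the start its z points half up, half along the rest's x; its y is level: grasp across the y sides, about 58 mm from the bottom.
- grease_pot: Round grease pot of plain metal, 49 mm across, 70 mm high with a darker flat lid, 0.18 to 0.33 kg, standing on the bench at the start. Origin: middle of its underside, z up
- oil_can: Red pump oil can with a thin bent spout, standing on the bench in front of the robot, loose: body 66 mm across and 104 mm high, spout to 217 mm. Origin: middle of its underside; leave it where it is
- flux: flat round flux tin, 75 mm across, 31 mm high, loose, standing on the rack's top board in its half nearer the robot. Origin: middle of its underside; leave it where it is
Things that resemble listed ones, but are neither listed nor needed, are in the scene too. What is shaped like the oil_tin but purple is not meant.

How it is judged:
By the outcome, as a careful person would: the job done as asked, in the order asked, and still so for the second after the job is handed in, with the robot touching nothing.
It also fails if it takes over 72 s, if anything falls off the work surface, if the arm or the gripper's body presses on something with over 40 N, if the wrist force passes 120 N, or if a joint passes its speed limit or range.

## Working session

There is one attempt and no reset: what is moved stays moved. The work goes in short steps, Python scripts to look and compute and a tool call to move; the robot and the scene stay as the last step left them, time stands still between calls to the robot, and variables do not carry over. Pictures are saved under pics/ and viewed, at most 10 in all, crops included, and the job is handed in when it is done.

Besides the shell and the picture viewer there is one more tool, called after "Request:" in YAML: its name, and indented under it one key for each argument. carry_out: Moves the arm, as the interface text tells. Its arguments: {"type":"object","properties":{"plan":{"type":"array"},"gripper":{"type":"number"}},"required":["plan"]}

```bash
mkdir -p pics
python3 - <<'E'
from plant import bot
import cv2,numpy as np
for n in("scene","top"):
    im=bot.capture(n); cv2.imwrite(f"pics/{n}0.png",im[:,:,::-1])
    m=bot.camera_model(n); print(n,np.round(m["camera_matrix"],1).tolist(),np.round(m["dist"],3),np.round(m["R"],3).tolist(),np.round(m["t"],1), np.round(-np.array(m["R"]).T@np.array(m["t"]),0))
o=bot.get_obs();print(o,bot.grip_point_offset)
E
```

```text
scene [[425.6, 0.0, 318.2], [0.0, 425.6, 190.6], [0.0, 0.0, 1.0]] [-0.046  0.     0.     0.     0.   ] [[0.979, 0.205, -0.013], [0.175, -0.866, -0.468], [-0.107, 0.456, -0.884]] [-560.6  -67.8 1275. ] [ 698. -525. 1087.]
top [[471.0, 0.0, 323.4], [0.0, 471.0, 204.5], [0.0, 0.0, 1.0]] [-0.026  0.     0.     0.     0.   ] [[-0.084, -0.996, 0.007], [-0.938, 0.077, -0.338], [0.336, -0.035, -0.941]] [  29.6  595.4 1446.1] [  74.   34. 1562.]
{'time': 0.1, 'joint_positions': array([-1.47100117e+00,  3.42650452e-01,  1.52490909e+00, -7.63519335e-06,
        1.27541338e+00, -1.45993044e-01]), 'dq': array([-8.28486602e-05, -3.54513759e-04, -3.04663163e-03,  1.06075015e-04,
        1.22353395e-03,  1.28823560e-03]), 'tau': array([ 1.00365542e-03, -4.32003629e+01, -2.44695854e+01,  7.18398532e-02,
        5.25768392e-02, -4.71233557e-05]), 'tool_pos': array([ 127.72986122, -508.85155991,  226.12014139]), 'tcp_rot': array([-3.14022601e+00, -1.93570544e-04,  2.45790301e-01]), 'contact_force': array([ 1.11742818, -0.11166928, -0.01468088]), 'moment': array([-0.01935744,  0.0028765 ,  0.00706531]), 'finger_force': 0.0, 'grip_width': 91.71305209159281} 18.8
```

View pics/scene0.png

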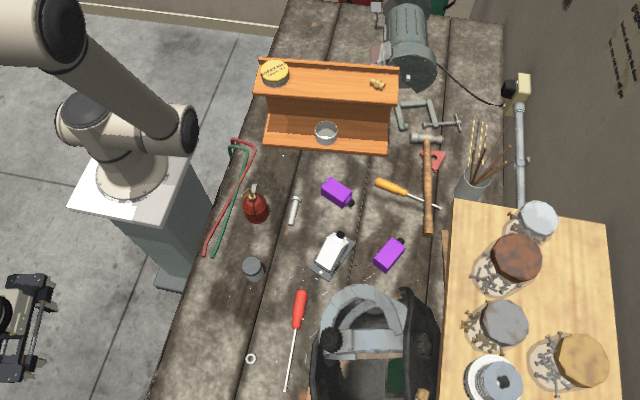

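View pics/top0.png

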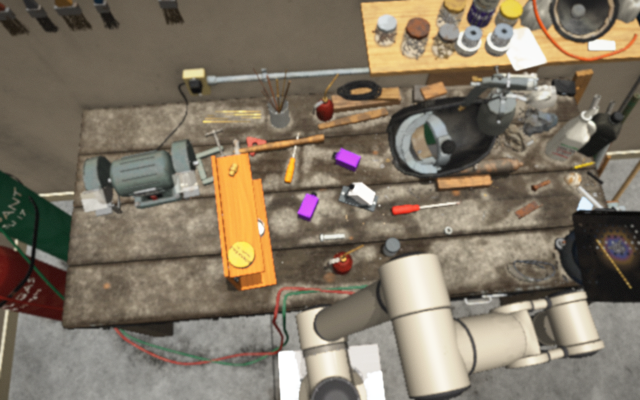

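Candidates (scene px):
- Oil tin: bright tin in the dark rest at (331,250). The purple tins at (336,192) and (390,255) are lookalikes, not meant.
- Grease pot: grey pot at (252,268). The jars on the right-hand shelf are not on the bench. 
- Cup: (326,132) on the deck.
- Oil can: red, at (256,205).

I choose the bright tin and the grey pot, and check them in one crop.

Run:
```python
import cv2,numpy as np
s=cv2.imread("pics/scene0.png");t=cv2.imread("pics/top0.png")
c=np.zeros((600,800,3),np.uint8)
def put(im,x0,y0,w,h,k,X,Y):
    p=cv2.resize(im[y0:y0+h,x0:x0+w],None,fx=k,fy=k,interpolation=cv2.INTER_CUBIC)
    c[Y:Y+p.shape[0],X:X+p.shape[1]]=p
put(s,305,222,60,60,5,0,0)      # tin scene
put(s,232,245,40,50,4,310,0)    # pot scene
put(t,335,175,50,40,6,480,0)    # tin top
put(t,375,230,35,30,6,480,250)  # pot top 
put(s,245,52,160,105,3,0,285)  # rack scene (3x)
put(t,205,145,75,148,2,650,290)  # rack top
cv2.imwrite("pics/crop0.png",c)
```

```text
(no output)
```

View pics/crop0.png

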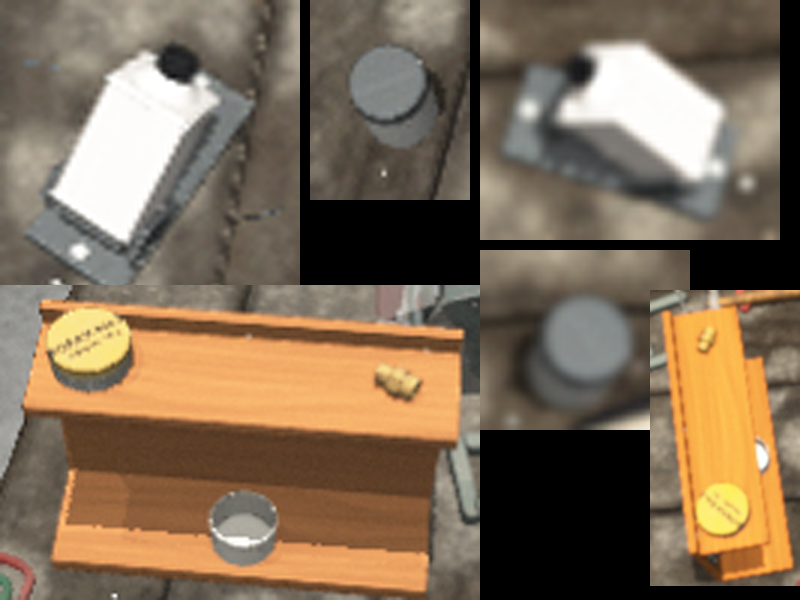

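The crop confirms the choice: bright tin with its cap at scene (340.6,234.4), grey pot with a darker lid at (252,266), cup rim at (326,131). Next I locate them.

```bash
cat > h.py <<'E'
import cv2,numpy as np
from plant import bot
from scipy.optimize import least_squares
M={n:{k:np.array(v,float) for k,v in bot.camera_model(n).items()} for n in("scene","top")}
def ray(n,p):
    m=M[n];u=cv2.undistortPoints(np.array([[p]],float),m["camera_matrix"],m["dist"])[0,0]
    d=m["R"].T@np.array([u[0],u[1],1]);return -m["R"].T@m["t"],d/np.linalg.norm(d)
def onz(n,p,z):
    o,d=ray(n,p);return o+d*(z-o[2])/d[2]
def tri(ps,pt):
    A=np.zeros((3,3));b=np.zeros(3);L=[ray("scene",ps),ray("top",pt)]
    for o,d in L:
        P=np.eye(3)-np.outer(d,d);A+=P;b+=P@o
    X=np.linalg.solve(A,b);return X,[np.linalg.norm((np.eye(3)-np.outer(d,d))@(X-o)).round(1) for o,d in L]
def proj(n,X):
    m=M[n];r,_=cv2.Rodrigues(m["R"]);return cv2.projectPoints(np.array(X,float).reshape(-1,1,3),r,m["t"],m["camera_matrix"],m["dist"])[0][:,0]
E
python3 - <<'E'
from h import *
np.set_printoptions(precision=1,suppress=True)
print("cap",tri((340.6,234.4),(351.7,186.7)))
print("botL",tri((315.4,261),(375.8,192.5)));print("botR",tri((330.4,270),(371.7,205)))
for n,c in(("scene",[(310,268.4),(331,278.6),(355.4,242)]),("top",[(343.3,185.8),(338.8,201.7),(373.7,211.3),(378.3,195)])):
    print("rest",n,[onz(n,p,5)[:2] for p in c])
print("pot",onz("scene",(252,266),70),onz("top",(393,244.7),70),tri((252,266),(393,244.7)))
print("cup",onz("scene",(326,130),57))
print("can body?",onz("scene",(257,212),60))
L=[("scene",(262.3,145.3),(-55,190,0)),("scene",(387.3,154.3),(-55,-190,0)),("scene",(253.3,93),(-40,190,232)),("scene",(397.3,103.7),(-40,-190,232)),("top",(276,284),(-55,190,18)),("top",(261,180),(-55,-190,18))]
def pts(q):
    c,s=np.cos(q[2]),np.sin(q[2]);return lambda P:np.array([q[0]+c*P[0]-s*P[1],q[1]+s*P[0]+c*P[1],P[2]])
f=lambda q:np.concatenate([proj(n,pts(q)(P))[0]-p for n,p,P in L])
r=least_squares(f,[600,100,1.57],x_scale=[100,100,.1],loss="soft_l1");print("rack",r.x[:2],np.round(r.x[2],4),r.fun)
for n,p,P in L: print(n,onz(n,p,P[2]),P)
for n in("scene","top"):
    im=cv2.imread(f"pics/{n}0.png");hs=cv2.cvtColor(im,cv2.COLOR_BGR2HSV)
    m=cv2.inRange(hs,(5,120,60),(20,255,255));k,l,st,ce=cv2.connectedComponentsWithStats(m);print(n,st[np.argsort(-st[:,4])][1:3])
E
```

```text
cap (array([ 657. , -120.6,   88.4]), [np.float64(0.1), np.float64(0.1)])
botL (array([ 616.5, -201.6,  106.5]), [np.float64(8.2), np.float64(8.2)])
botR (array([ 635.5, -189.5,  -26. ]), [np.float64(11.6), np.float64(11.6)])
rest scene [array([ 592.1, -197.4]), array([ 651.5, -213.3]), array([ 696.7, -100.7])]
rest top [array([695.9, -99.8]), array([637.1, -78.1]), array([ 591.6, -196.4]), array([ 650.9, -220. ])]
pot [ 455.9 -240.3   70. ] [ 450. -236.   70.] (array([ 453.1, -237.6,   59.3]), [np.float64(0.5), np.float64(0.5)])
cup [553.2 210.2  57. ]
can body? [425.6 -90.6  60. ]
rack [548.4 227.6] 1.6656 [-0.1  0.4 -1.   2.1 -1.5 -1.8  0.7 -1.1  0.2 -0.6 -0.2 -1.6]
scene [364.4 156.3   0. ] (-55, 190, 0)
scene [744.7 199.    0. ] (-55, -190, 0)
scene [368.6 164.6 232. ] (-40, 190, 232)
scene [740. 202. 232.] (-40, -190, 232)
top [362.6 155.8  18. ] (-55, 190, 18)
top [736.5 190.2  18. ] (-55, -190, 18)
scene [[  252    57   148   100 10668]
 [  375   177    33    19   220]]
top [[ 211  134  114  157 6439]
 [ 532    0  108   66 2046]]
```

```bash
cat >> h.py <<'E'
from scipy.spatial.transform import Rotation as Ro
def toolR(yang,lean,xang):  # closing axis angle, lean: z tilts by lean towards heading xang
    z=np.array([np.sin(lean)*np.cos(xang),np.sin(lean)*np.sin(xang),-np.cos(lean)]);y=np.array([np.cos(yang),np.sin(yang),0])
    return np.c_[np.cross(y,z),y,z]
def delta(grasp,R):
    o=bot.get_obs();T=Ro.from_euler("xyz",o["tcp_rot"]).as_matrix()
    tcp=np.array(grasp)+R[:,2]*bot.grip_point_offset
    print("t",o["time"],"tcp target",tcp.round(1),"shift",(tcp-o["tool_pos"]).round(1),"rotvec",Ro.from_matrix(R@T.T).as_rotvec().round(3))
E
python3 - <<'E'
from h import *
R=toolR(-.365,np.radians(10),1.206+np.pi)
delta([646,-142,65],R);delta([646,-142,200],R)
s=cv2.imread("pics/scene0.png");t=cv2.imread("pics/top0.png")
a=cv2.resize(s[75:160,250:290],None,fx=7,fy=7,interpolation=cv2.INTER_CUBIC);b=cv2.resize(s[75:160,365:405],None,fx=7,fy=7,interpolation=cv2.INTER_CUBIC)
c=cv2.resize(t[250:300,225:285],None,fx=4,fy=4,interpolation=cv2.INTER_CUBIC);c=np.vstack([c,np.zeros((395,240,3),np.uint8)])
cv2.imwrite("pics/ends.png",np.hstack([a,b,c]))
E
```

```text
t 0.1 tcp target [ 644.8 -145.    46.5] shift [ 517.1  363.8 -179.6] rotvec [-0.122  0.135  0.958]
t 0.1 tcp target [ 644.8 -145.   181.5] shift [517.1 363.8 -44.6] rotvec [-0.122  0.135  0.958]
```

View pics/ends.png

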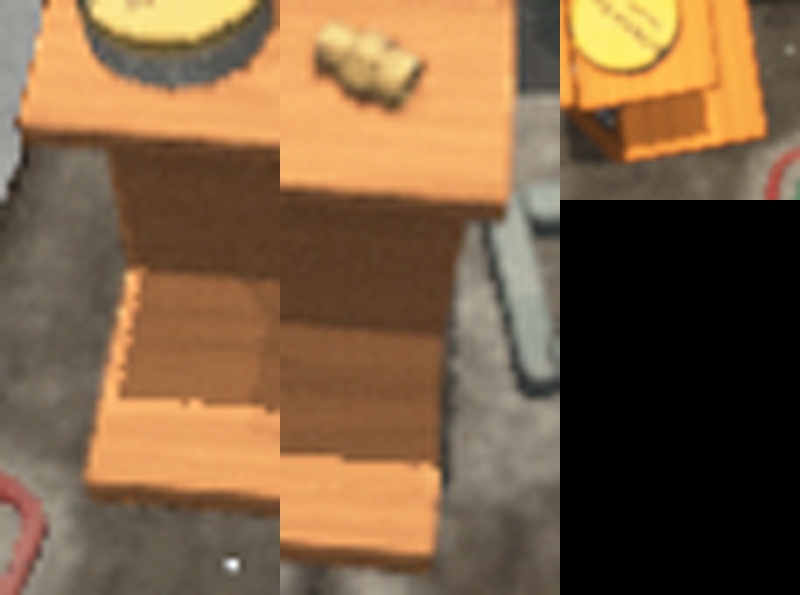

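The rack ends show no stays in the open front, so the body has room out in front. Now I move towards the tin.

Request:
carry_out:
  plan:
    - {"tx": 20, "ty": 14, "rx": -0.01, "ry": 0.011, "rz": 0.08}
    - {"tx": 36, "ty": 25.5, "rx": -0.01, "ry": 0.011, "rz": 0.08}
    - {"tx": 36, "ty": 25.5, "rx": -0.01, "ry": 0.011, "rz": 0.08}
    - {"tx": 36, "ty": 25.5, "rx": -0.01, "ry": 0.011, "rz": 0.08}
    - {"tx": 36, "ty": 25.5, "rx": -0.01, "ry": 0.011, "rz": 0.08}
    - {"tx": 36, "ty": 25.5, "rx": -0.01, "ry": 0.011, "rz": 0.08}
    - {"tx": 36, "ty": 25.5, "rx": -0.01, "ry": 0.011, "rz": 0.08}
    - {"tx": 36, "ty": 25.5, "rx": -0.01, "ry": 0.011, "rz": 0.08}
    - {"tx": 36, "ty": 25.5, "rx": -0.01, "ry": 0.011, "rz": 0.08}
    - {"tx": 36, "ty": 25.5, "rx": -0.01, "ry": 0.011, "rz": 0.08}
    - {"tx": 36, "ty": 25.5, "rx": -0.01, "ry": 0.011, "rz": 0.08}
    - {"tx": 36, "ty": 25.5, "rx": -0.01, "ry": 0.011, "rz": 0.08}

```text
invalid input at $.plan[0]: expected keys tx, ty, tz, rx, ry, rz
```

Request:
carry_out:
  plan:
    - {"tx": 36, "ty": 25}
    - {"tx": 36, "ty": 25}
    - {"tx": 20, "ty": 17}
    - {"tx": 9, "ty": 3}
    - {}
    - {}

```text
invalid input at $.plan[0]: expected keys tx, ty, tz, rx, ry, rz
```

Run:
```python
from h import *
R=toolR(-.365,np.radians(10),1.206+np.pi)
delta([646,-142,65],R)
im=bot.capture("scene");cv2.imwrite("pics/s1.png",cv2.resize(im[170:300,240:420,::-1],None,fx=4,fy=4,interpolation=cv2.INTER_CUBIC))
```

```text
t 0.1 tcp target [ 644.8 -145.    46.5] shift [ 517.1  363.8 -179.6] rotvec [-0.122  0.135  0.958]
```

View pics/s1.png

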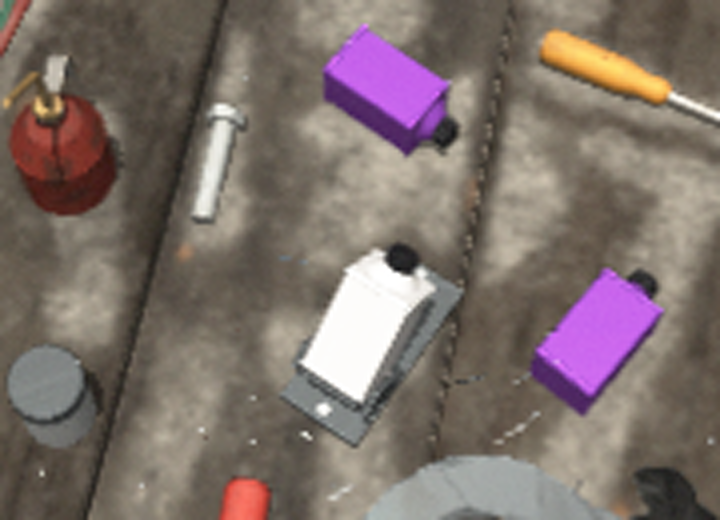

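The calls were refused because every row needs all six keys, so nothing moved. The picture shows the scene unchanged, with the tin's cap at crop (402,257).

Request:
carry_out:
  plan:
    - {"tx": 20, "ty": 14, "tz": 0, "rx": -0.01, "ry": 0.011, "rz": 0.08}
    - {"tx": 36, "ty": 25.5, "tz": 0, "rx": -0.01, "ry": 0.011, "rz": 0.08}
    - {"tx": 36, "ty": 25.5, "tz": 0, "rx": -0.01, "ry": 0.011, "rz": 0.08}
    - {"tx": 36, "ty": 25.5, "tz": 0, "rx": -0.01, "ry": 0.011, "rz": 0.08}
    - {"tx": 36, "ty": 25.5, "tz": 0, "rx": -0.01, "ry": 0.011, "rz": 0.08}
    - {"tx": 36, "ty": 25.5, "tz": 0, "rx": -0.01, "ry": 0.011, "rz": 0.08}
    - {"tx": 36, "ty": 25.5, "tz": 0, "rx": -0.01, "ry": 0.011, "rz": 0.08}
    - {"tx": 36, "ty": 25.5, "tz": 0, "rx": -0.01, "ry": 0.011, "rz": 0.08}
    - {"tx": 36, "ty": 25.5, "tz": 0, "rx": -0.01, "ry": 0.011, "rz": 0.08}
    - {"tx": 36, "ty": 25.5, "tz": 0, "rx": -0.01, "ry": 0.011, "rz": 0.08}
    - {"tx": 36, "ty": 25.5, "tz": 0, "rx": -0.01, "ry": 0.011, "rz": 0.08}
    - {"tx": 36, "ty": 25.5, "tz": 0, "rx": -0.01, "ry": 0.011, "rz": 0.08}

```text
time: 1.35
tool_pos: [545.0, -213.3, 226.5]
tcp_rot: [3.14, 0.172, 1.212]
contact_force: [0.8, -0.9, 0.5]
grip_width: 91.9
finger_force: 0.0
```

Request:
carry_out:
  plan:
    - {"tx": 36, "ty": 25, "tz": 0, "rx": 0, "ry": 0, "rz": 0}
    - {"tx": 36, "ty": 25, "tz": 0, "rx": 0, "ry": 0, "rz": 0}
    - {"tx": 20, "ty": 17, "tz": 0, "rx": 0, "ry": 0, "rz": 0}
    - {"tx": 9, "ty": 3, "tz": 0, "rx": 0, "ry": 0, "rz": 0}
    - {"tx": 0, "ty": 0, "tz": 0, "rx": 0, "ry": 0, "rz": 0}
    - {"tx": 0, "ty": 0, "tz": 0, "rx": 0, "ry": 0, "rz": 0}

```text
time: 1.95
tool_pos: [644.3, -144.9, 226.2]
tcp_rot: [3.141, 0.172, 1.208]
contact_force: [-0.4, -0.8, -0.5]
grip_width: 91.5
finger_force: 0.0
```

Run:
```python
from h import *
R=toolR(-.365,np.radians(10),1.206+np.pi)
delta([646,-142,65],R)
im=bot.capture("scene");cv2.imwrite("pics/s2.png",cv2.resize(im[130:300,240:440,::-1],None,fx=3,fy=3,interpolation=cv2.INTER_CUBIC))
```

```text
t 1.95 tcp target [ 644.8 -145.    46.5] shift [ 5.000e-01 -1.000e-01 -1.797e+02] rotvec [-0.002  0.002 -0.003]
```

Request:
carry_out:
  plan:
    - {"tx": 0, "ty": 0, "tz": -20, "rx": 0, "ry": 0, "rz": 0}
    - {"tx": 0, "ty": 0, "tz": -35, "rx": 0, "ry": 0, "rz": 0}
    - {"tx": 0, "ty": 0, "tz": -35, "rx": 0, "ry": 0, "rz": 0}
    - {"tx": 0, "ty": 0, "tz": -30, "rx": 0, "ry": 0, "rz": 0}
    - {"tx": 0, "ty": 0, "tz": -20, "rx": 0, "ry": 0, "rz": 0}
    - {"tx": 0, "ty": 0, "tz": -15, "rx": 0, "ry": 0, "rz": 0}
    - {"tx": 0, "ty": 0, "tz": -15, "rx": 0, "ry": 0, "rz": 0}
    - {"tx": 0, "ty": 0, "tz": -10, "rx": 0, "ry": 0, "rz": 0}
    - {"tx": 0, "ty": 0, "tz": 0, "rx": 0, "ry": 0, "rz": 0}
    - {"tx": 0, "ty": 0, "tz": 0, "rx": 0, "ry": 0, "rz": 0}

```text
time: 3.0
tool_pos: [645.2, -144.9, 47.3]
tcp_rot: [3.139, 0.172, 1.208]
contact_force: [0.5, -0.0, 0.6]
grip_width: 92.1
finger_force: 0.0
```

Request:
carry_out:
  plan:
    - {"tx": 0, "ty": 0, "tz": 0, "rx": 0, "ry": 0, "rz": 0}
    - {"tx": 0, "ty": 0, "tz": 0, "rx": 0, "ry": 0, "rz": 0}
    - {"tx": 0, "ty": 0, "tz": 0, "rx": 0, "ry": 0, "rz": 0}
    - {"tx": 0, "ty": 0, "tz": 0, "rx": 0, "ry": 0, "rz": 0}
    - {"tx": 0, "ty": 0, "tz": 0, "rx": 0, "ry": 0, "rz": 0}
    - {"tx": 0, "ty": 0, "tz": 0, "rx": 0, "ry": 0, "rz": 0}
    - {"tx": 0, "ty": 0, "tz": 0, "rx": 0, "ry": 0, "rz": 0}
    - {"tx": 0, "ty": 0, "tz": 0, "rx": 0, "ry": 0, "rz": 0}
    - {"tx": 0, "ty": 0, "tz": 0, "rx": 0, "ry": 0, "rz": 0}
    - {"tx": 0, "ty": 0, "tz": 0, "rx": 0, "ry": 0, "rz": 0}
  gripper: 1

```text
time: 4.0
tool_pos: [645.3, -144.8, 47.0]
tcp_rot: [3.138, 0.171, 1.208]
contact_force: [2.9, 0.2, 0.1]
grip_width: 45.9
finger_force: 29.7
```

Request:
carry_out:
  plan:
    - {"tx": 0, "ty": 0, "tz": 5, "rx": 0, "ry": 0, "rz": 0}
    - {"tx": 0, "ty": 0, "tz": 10, "rx": 0, "ry": 0, "rz": 0}
    - {"tx": 0, "ty": 0, "tz": 15, "rx": 0, "ry": 0, "rz": 0}
    - {"tx": 0, "ty": 0, "tz": 20, "rx": 0, "ry": 0, "rz": 0}
    - {"tx": 0, "ty": 0, "tz": 25, "rx": 0, "ry": 0, "rz": 0}
    - {"tx": 0, "ty": 0, "tz": 25, "rx": 0, "ry": 0, "rz": 0}
    - {"tx": 0, "ty": 0, "tz": 20, "rx": 0, "ry": 0, "rz": 0}
    - {"tx": 0, "ty": 0, "tz": 20, "rx": 0, "ry": 0, "rz": 0}
    - {"tx": 0, "ty": 0, "tz": 10, "rx": 0, "ry": 0, "rz": 0}
    - {"tx": 0, "ty": 0, "tz": 0, "rx": 0, "ry": 0, "rz": 0}

```text
time: 5.0
tool_pos: [645.2, -144.8, 199.1]
tcp_rot: [3.136, 0.171, 1.207]
contact_force: [-0.2, 0.1, -2.6]
grip_width: 46.1
finger_force: 29.7
```

Run:
```python
from h import *
c,s=np.cos(1.6656),np.sin(1.6656)
rk=lambda x,y,z:np.array([548.4+c*x-s*y,227.6+s*x+c*y,z])
cup=np.array([553.2,210.2])-[548.4,227.6];print("cup in rack",c*cup[0]+s*cup[1],-s*cup[0]+c*cup[1])
R=toolR(.0948,np.radians(35),1.6656)
for x,z in((-150,120),(-14,120),(-14,78)): print(x,z,rk(x,86,z).round(1));delta(rk(x,86,z),R)
print(bot.get_obs()["contact_force"],bot.get_obs()["joint_positions"].round(2))
```

```text
cup in rack -17.776241521687016 -3.1313315638321404
-150 120 [477.   70.1 120. ]
t 5.0 tcp target [476.   80.9 104.6] shift [-169.3  225.7  -94.5] rotvec [ 0.782 -0.1    0.436]
-14 120 [464.1 205.5 120. ]
t 5.0 tcp target [463.1 216.3 104.6] shift [-182.1  361.1  -94.5] rotvec [ 0.782 -0.1    0.436]
-14 78 [464.1 205.5  78. ]
t 5.0 tcp target [463.1 216.3  62.6] shift [-182.1  361.1 -136.5] rotvec [ 0.782 -0.1    0.436]
[-0.22370047  0.1185459  -2.56304855] [-0.25  0.64  1.12 -0.17  1.4   0.14]
```

Run:
```python
from h import *
print(tri((241.5,196),(328,263)),tri((254,185),(335,262)),onz("scene",(241.5,196),217),onz("scene",(254.5,185),217),onz("top",(328,263),217))
print(proj("scene",[[425,-90,0],[425,-90,104],[425,-90,217]]),proj("top",[[425,-90,0],[425,-90,104],[425,-90,217]]))
c,s=np.cos(1.6656),np.sin(1.6656)
rk=lambda x,y,z:np.array([548.4+c*x-s*y,227.6+s*x+c*y,z])
R=toolR(.0948,np.radians(35),1.6656)
delta(rk(-95,86,105),R);delta(rk(-95,-50,140),R)
im=cv2.imread("pics/scene0.png")[175:230,225:285];t=cv2.imread("pics/top0.png")[235:280,315:365]
a=cv2.resize(im,(480,440),interpolation=cv2.INTER_CUBIC);b=cv2.resize(t,(320,288),interpolation=cv2.INTER_CUBIC)
cv2.imwrite("pics/can.png",np.hstack([a,np.vstack([b,np.zeros((152,320,3),np.uint8)])]))
```

```text
(array([389.68745494, -37.01468461,  68.90480392]), [np.float64(25.1), np.float64(25.1)]) (array([404.51395026, -36.99498244, 101.71767172]), [np.float64(4.3), np.float64(4.3)]) [ 420.92310372 -124.90837165  217.        ] [442.55965562 -91.0222482  217.        ] [374.1838675  -13.50617131 217.        ]
[[259.86919728 220.8528706 ]
 [254.44188399 204.50549983]
 [247.42615301 183.32725887]] [[348.19424427 260.64326629]
 [350.04397246 253.24264448]
 [352.34931997 244.01617599]]
t 5.0 tcp target [470.8 135.6  89.6] shift [-174.5  280.5 -109.5] rotvec [ 0.782 -0.1    0.436]
t 5.0 tcp target [606.1 148.5 124.6] shift [-39.1 293.3 -74.5] rotvec [ 0.782 -0.1    0.436]
```

View pics/can.png

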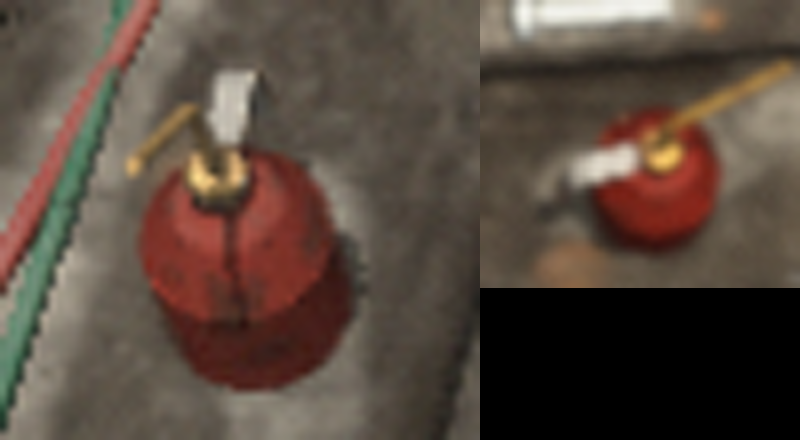

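The spout points away from the rack (tip about (421,-125)) and the handle points towards it at low height. The route at x≈606 clears both.

Request:
carry_out:
  plan:
    - {"tx": -1, "ty": 10, "tz": 0, "rx": 0.03, "ry": -0.004, "rz": 0.016}
    - {"tx": -3, "ty": 23, "tz": 0, "rx": 0.06, "ry": -0.008, "rz": 0.034}
    - {"tx": -4, "ty": 29, "tz": 0, "rx": 0.072, "ry": -0.009, "rz": 0.04}
    - {"tx": -4, "ty": 29, "tz": -8, "rx": 0.08, "ry": -0.01, "rz": 0.045}
    - {"tx": -4, "ty": 29, "tz": -10, "rx": 0.08, "ry": -0.01, "rz": 0.045}
    - {"tx": -4, "ty": 29, "tz": -10, "rx": 0.08, "ry": -0.01, "rz": 0.045}
    - {"tx": -4, "ty": 29, "tz": -10, "rx": 0.08, "ry": -0.01, "rz": 0.045}
    - {"tx": -4, "ty": 29, "tz": -10, "rx": 0.08, "ry": -0.01, "rz": 0.045}
    - {"tx": -4, "ty": 29, "tz": -10, "rx": 0.08, "ry": -0.01, "rz": 0.045}
    - {"tx": -4, "ty": 29, "tz": -10, "rx": 0.08, "ry": -0.01, "rz": 0.045}
    - {"tx": -2, "ty": 20, "tz": -7, "rx": 0.06, "ry": -0.009, "rz": 0.031}
    - {"tx": 0, "ty": 8, "tz": 0, "rx": 0, "ry": 0, "rz": 0}

```text
time: 6.2
tool_pos: [604.8, 148.8, 118.6]
tcp_rot: [-3.131, -0.611, 1.663]
contact_force: [1.1, -0.8, -2.1]
grip_width: 46.2
finger_force: 29.7
```

Request:
carry_out:
  plan:
    - {"tx": -12, "ty": -1, "tz": -3, "rx": 0, "ry": 0, "rz": 0}
    - {"tx": -24, "ty": -2, "tz": -6, "rx": 0, "ry": 0, "rz": 0}
    - {"tx": -30, "ty": -3, "tz": -8, "rx": 0, "ry": 0, "rz": 0}
    - {"tx": -30, "ty": -3, "tz": -8, "rx": 0, "ry": 0, "rz": 0}
    - {"tx": -24, "ty": -2, "tz": -6, "rx": 0, "ry": 0, "rz": 0}
    - {"tx": -12, "ty": -1, "tz": -3, "rx": 0, "ry": 0, "rz": 0}
    - {"tx": -3, "ty": 0, "tz": 0, "rx": 0, "ry": 0, "rz": 0}
    - {"tx": 0, "ty": 0, "tz": 0, "rx": 0, "ry": 0, "rz": 0}

```text
time: 7.0
tool_pos: [472.4, 135.9, 88.2]
tcp_rot: [-3.141, -0.608, 1.667]
contact_force: [0.7, -0.1, -2.5]
grip_width: 45.9
finger_force: 29.7
```

Run:
```python
from h import *
c,s=np.cos(1.6656),np.sin(1.6656)
rk=lambda x,y,z:np.array([548.4+c*x-s*y,227.6+s*x+c*y,z])
R=toolR(.0948,np.radians(35),1.6656)
delta(rk(-14,86,105),R);delta(rk(-14,86,80),R);print(bot.get_obs()["joint_positions"].round(2))
t=bot.capture("top");im=bot.capture("scene")
a=cv2.resize(im[40:180,230:420],None,fx=3,fy=3,interpolation=cv2.INTER_CUBIC);b=cv2.resize(t[140:300,200:315],None,fx=2,fy=2)
b=cv2.copyMakeBorder(b,0,a.shape[0]-b.shape[0],0,0,0);cv2.imwrite("pics/s3.png",np.hstack([a,b])[:,:,::-1])
```

```text
t 7.0 tcp target [463.1 216.3  89.6] shift [-9.3 80.3  1.4] rotvec [ 0.003 -0.001 -0.002]
t 7.0 tcp target [463.1 216.3  64.6] shift [ -9.3  80.3 -23.6] rotvec [ 0.003 -0.001 -0.002]
[-0.25  0.54  1.85  0.65  1.09 -0.75]
```

View pics/s3.png

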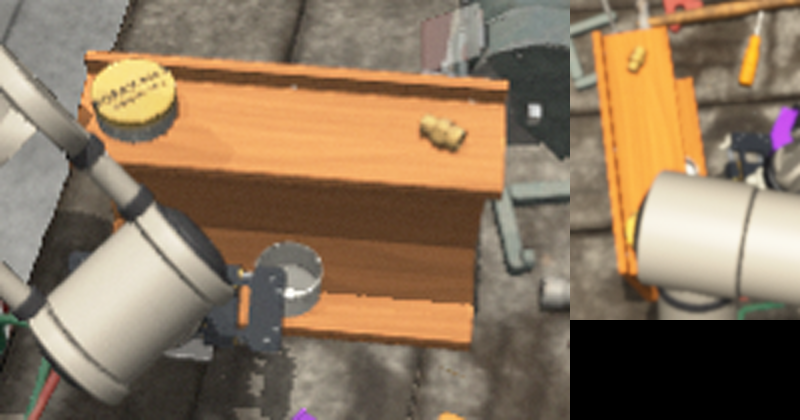

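The tin is upright in the gripper in front of the deck's near half. The finger at crop (265,305) overlaps the cup rim at (290,275) only by perspective. Moving in along the rack's x.

Request:
carry_out:
  plan:
    - {"tx": -2, "ty": 8, "tz": 0, "rx": 0, "ry": 0, "rz": 0}
    - {"tx": -2, "ty": 16, "tz": 0, "rx": 0, "ry": 0, "rz": 0}
    - {"tx": -2, "ty": 18, "tz": -3, "rx": 0, "ry": 0, "rz": 0}
    - {"tx": -2, "ty": 16, "tz": -4, "rx": 0, "ry": 0, "rz": 0}
    - {"tx": -1, "ty": 12, "tz": -4, "rx": 0, "ry": 0, "rz": 0}
    - {"tx": -1, "ty": 7, "tz": -3, "rx": 0, "ry": 0, "rz": 0}
    - {"tx": 0, "ty": 3, "tz": 0, "rx": 0, "ry": 0, "rz": 0}
    - {"tx": 0, "ty": 0, "tz": 0, "rx": 0, "ry": 0, "rz": 0}
    - {"tx": 0, "ty": 0, "tz": 0, "rx": 0, "ry": 0, "rz": 0}

```text
time: 8.0
tool_pos: [462.1, 215.9, 73.8]
tcp_rot: [-3.14, -0.61, 1.667]
contact_force: [0.2, 0.5, -2.3]
grip_width: 46.0
finger_force: 29.7
```

Request:
carry_out:
  plan:
    - {"tx": 0, "ty": 0, "tz": -2, "rx": 0, "ry": 0, "rz": 0}
    - {"tx": 0, "ty": 0, "tz": -2, "rx": 0, "ry": 0, "rz": 0}
    - {"tx": 0, "ty": 0, "tz": -1, "rx": 0, "ry": 0, "rz": 0}
    - {"tx": 0, "ty": 0, "tz": -1, "rx": 0, "ry": 0, "rz": 0}
    - {"tx": 0, "ty": 0, "tz": 0, "rx": 0, "ry": 0, "rz": 0}

```text
time: 8.5
tool_pos: [461.7, 216.2, 67.6]
tcp_rot: [-3.139, -0.61, 1.667]
contact_force: [-0.6, -0.6, -2.8]
grip_width: 45.6
finger_force: 29.7
```

Request:
carry_out:
  plan:
    - {"tx": 0, "ty": 0, "tz": -1, "rx": 0, "ry": 0, "rz": 0}
    - {"tx": 0, "ty": 0, "tz": -1, "rx": 0, "ry": 0, "rz": 0}
    - {"tx": 0, "ty": 0, "tz": -1, "rx": 0, "ry": 0, "rz": 0}
    - {"tx": 0, "ty": 0, "tz": 0, "rx": 0, "ry": 0, "rz": 0}

```text
time: 8.9
tool_pos: [461.7, 216.3, 64.6]
tcp_rot: [-3.139, -0.61, 1.667]
contact_force: [-0.5, 0.1, -2.7]
grip_width: 46.0
finger_force: 29.7
```

Request:
carry_out:
  plan:
    - {"tx": 0, "ty": 0, "tz": -1, "rx": 0, "ry": 0, "rz": 0}
    - {"tx": 0, "ty": 0, "tz": -1, "rx": 0, "ry": 0, "rz": 0}
    - {"tx": 0, "ty": 0, "tz": 0, "rx": 0, "ry": 0, "rz": 0}

```text
time: 9.2
tool_pos: [461.7, 216.3, 62.6]
tcp_rot: [-3.139, -0.61, 1.667]
contact_force: [-1.2, -0.4, -2.9]
grip_width: 45.8
finger_force: 29.7
```

Request:
carry_out:
  plan:
    - {"tx": 0, "ty": 0, "tz": -1, "rx": 0, "ry": 0, "rz": 0}
    - {"tx": 0, "ty": 0, "tz": 0, "rx": 0, "ry": 0, "rz": 0}

```text
time: 9.4
tool_pos: [461.7, 216.3, 61.6]
tcp_rot: [-3.139, -0.61, 1.667]
contact_force: [-0.4, -0.6, -2.7]
grip_width: 46.1
finger_force: 29.7
```

Request:
carry_out:
  plan:
    - {"tx": 0, "ty": 0, "tz": -1, "rx": 0, "ry": 0, "rz": 0}
    - {"tx": 0, "ty": 0, "tz": 0, "rx": 0, "ry": 0, "rz": 0}

```text
time: 9.6
tool_pos: [461.7, 216.3, 60.6]
tcp_rot: [-3.139, -0.61, 1.667]
contact_force: [-0.2, -0.3, -2.6]
grip_width: 46.2
finger_force: 29.7
```

Request:
carry_out:
  plan:
    - {"tx": 0, "ty": 0, "tz": -1, "rx": 0, "ry": 0, "rz": 0}
    - {"tx": 0, "ty": 0, "tz": 0, "rx": 0, "ry": 0, "rz": 0}

```text
time: 9.8
tool_pos: [461.7, 216.3, 59.6]
tcp_rot: [-3.139, -0.61, 1.667]
contact_force: [-1.0, -0.0, -2.2]
grip_width: 45.7
finger_force: 29.7
```

Request:
carry_out:
  plan:
    - {"tx": 0, "ty": 0, "tz": -1, "rx": 0, "ry": 0, "rz": 0}
    - {"tx": 0, "ty": 0, "tz": 0, "rx": 0, "ry": 0, "rz": 0}

```text
time: 10.0
tool_pos: [461.8, 216.3, 59.3]
tcp_rot: [-3.14, -0.61, 1.668]
contact_force: [-1.6, -2.5, 3.4]
grip_width: 46.1
finger_force: 29.7
```

It touches down at tool z 59.3 (the force turned from −2.6 to +3.4 N). Releasing with a small opening, then backing out along the tool.

Request:
carry_out:
  plan:
    - {"tx": 0, "ty": 0, "tz": 0, "rx": 0, "ry": 0, "rz": 0}
    - {"tx": 0, "ty": 0, "tz": 0, "rx": 0, "ry": 0, "rz": 0}
    - {"tx": 0, "ty": 0, "tz": 0, "rx": 0, "ry": 0, "rz": 0}
    - {"tx": 0, "ty": 0, "tz": 0, "rx": 0, "ry": 0, "rz": 0}
    - {"tx": 0, "ty": 0, "tz": 0, "rx": 0, "ry": 0, "rz": 0}
    - {"tx": 0, "ty": 0, "tz": 0, "rx": 0, "ry": 0, "rz": 0}
  gripper: 0.4

```text
time: 10.6
tool_pos: [461.8, 216.3, 58.7]
tcp_rot: [-3.139, -0.61, 1.667]
contact_force: [0.7, -0.1, 0.4]
grip_width: 55.1
finger_force: 0.0
```

Request:
carry_out:
  plan:
    - {"tx": 0, "ty": -4, "tz": 4, "rx": 0, "ry": 0, "rz": 0}
    - {"tx": 1, "ty": -8, "tz": 8, "rx": 0, "ry": 0, "rz": 0}
    - {"tx": 1, "ty": -14, "tz": 10, "rx": 0, "ry": 0, "rz": 0}
    - {"tx": 2, "ty": -20, "tz": 12, "rx": 0, "ry": 0, "rz": 0}
    - {"tx": 2, "ty": -24, "tz": 15, "rx": 0, "ry": 0, "rz": 0}
    - {"tx": 2, "ty": -24, "tz": 18, "rx": 0, "ry": 0, "rz": 0}
    - {"tx": 20, "ty": -20, "tz": 18, "rx": 0, "ry": 0, "rz": 0}
    - {"tx": 30, "ty": -20, "tz": 18, "rx": 0, "ry": 0, "rz": 0}
    - {"tx": 35, "ty": -20, "tz": 18, "rx": 0, "ry": 0, "rz": 0}
    - {"tx": 35, "ty": -25, "tz": 18, "rx": 0, "ry": 0, "rz": 0}
    - {"tx": 20, "ty": -30, "tz": 10, "rx": 0, "ry": 0, "rz": 0}
    - {"tx": 0, "ty": -35, "tz": 0, "rx": 0, "ry": 0, "rz": 0}

```text
time: 11.8
tool_pos: [611.8, -29.4, 209.7]
tcp_rot: [3.139, -0.607, 1.671]
contact_force: [0.6, -0.3, -0.4]
grip_width: 55.1
finger_force: 0.0
```

Request:
carry_out:
  plan:
    - {"tx": 0, "ty": -35, "tz": 0, "rx": 0, "ry": 0, "rz": 0}
    - {"tx": 0, "ty": -35, "tz": 0, "rx": 0, "ry": 0, "rz": 0}
    - {"tx": 0, "ty": -35, "tz": 0, "rx": 0, "ry": 0, "rz": 0}
    - {"tx": 0, "ty": -35, "tz": 0, "rx": 0, "ry": 0, "rz": 0}
    - {"tx": 0, "ty": -35, "tz": 0, "rx": 0, "ry": 0, "rz": 0}
    - {"tx": -5, "ty": -35, "tz": 0, "rx": 0, "ry": 0, "rz": 0}
    - {"tx": -20, "ty": -30, "tz": 0, "rx": 0, "ry": 0, "rz": 0}
    - {"tx": -30, "ty": -25, "tz": -5, "rx": 0, "ry": 0, "rz": 0}
    - {"tx": -30, "ty": -15, "tz": -10, "rx": 0, "ry": 0, "rz": 0}
    - {"tx": -15, "ty": 0, "tz": -10, "rx": 0, "ry": 0, "rz": 0}
    - {"tx": 0, "ty": 0, "tz": 0, "rx": 0, "ry": 0, "rz": 0}
    - {"tx": 0, "ty": 0, "tz": 0, "rx": 0, "ry": 0, "rz": 0}
  gripper: 0

```text
time: 13.0
tool_pos: [509.8, -308.2, 183.6]
tcp_rot: [-3.14, -0.61, 1.666]
contact_force: [0.6, 0.1, 0.2]
grip_width: 91.7
finger_force: 0.0
```

Run:
```python
from h import *
R=toolR(.0948,np.radians(35),1.6656)
g=np.array([453,-238,45.]);delta(g,R);delta(g-60*R[:,2],R);print(bot.get_obs()["joint_positions"].round(2))
im=bot.capture("scene");t=bot.capture("top")
a=cv2.resize(im[50:165,235:410],None,fx=4,fy=4,interpolation=cv2.INTER_CUBIC);cv2.imwrite("pics/s4.png",a[:,:,::-1])
```

```text
t 13.0 tcp target [ 452.  -227.3   29.6] shift [ -57.8   80.9 -154. ] rotvec [ 0.001 -0.001 -0.002]
t 13.0 tcp target [ 455.2 -261.5   78.7] shift [ -54.6   46.6 -104.8] rotvec [ 0.001 -0.001 -0.002]
[-0.85  0.79  1.03  0.35  1.83 -0.95]
```

View pics/s4.png

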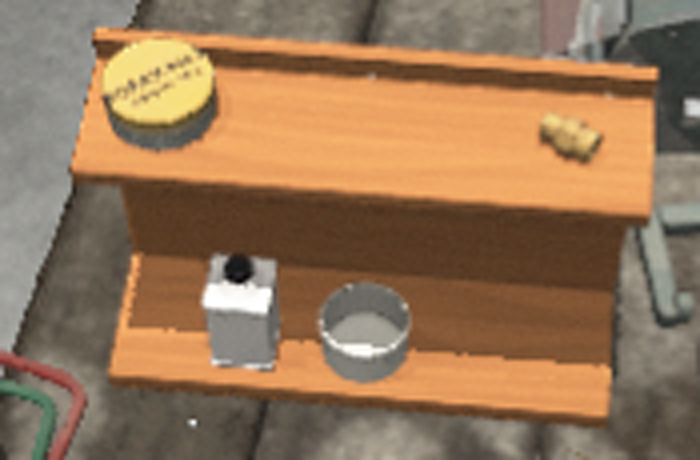

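The tin stands upright on the deck's near side at crop (240,315), with a clear gap to the cup at (365,330). Cup and flux have not moved. Now the pot.

Request:
carry_out:
  plan:
    - {"tx": -10, "ty": 8, "tz": -15, "rx": 0, "ry": 0, "rz": 0}
    - {"tx": -20, "ty": 16, "tz": -35, "rx": 0, "ry": 0, "rz": 0}
    - {"tx": -18, "ty": 16, "tz": -35, "rx": 0, "ry": 0, "rz": 0}
    - {"tx": -7, "ty": 7, "tz": -20, "rx": 0, "ry": 0, "rz": 0}
    - {"tx": -1, "ty": 8, "tz": -12, "rx": 0, "ry": 0, "rz": 0}
    - {"tx": -1, "ty": 10, "tz": -14, "rx": 0, "ry": 0, "rz": 0}
    - {"tx": -1, "ty": 9, "tz": -13, "rx": 0, "ry": 0, "rz": 0}
    - {"tx": 0, "ty": 7, "tz": -10, "rx": 0, "ry": 0, "rz": 0}
    - {"tx": 0, "ty": 0, "tz": 0, "rx": 0, "ry": 0, "rz": 0}
    - {"tx": 0, "ty": 0, "tz": 0, "rx": 0, "ry": 0, "rz": 0}

```text
time: 14.1
tool_pos: [452.4, -226.9, 29.1]
tcp_rot: [-3.14, -0.609, 1.669]
contact_force: [0.1, -0.1, 0.2]
grip_width: 91.8
finger_force: 0.0
```

Request:
carry_out:
  plan:
    - {"tx": 0, "ty": 0, "tz": 0, "rx": 0, "ry": 0, "rz": 0}
    - {"tx": 0, "ty": 0, "tz": 0, "rx": 0, "ry": 0, "rz": 0}
    - {"tx": 0, "ty": 0, "tz": 0, "rx": 0, "ry": 0, "rz": 0}
    - {"tx": 0, "ty": 0, "tz": 0, "rx": 0, "ry": 0, "rz": 0}
    - {"tx": 0, "ty": 0, "tz": 0, "rx": 0, "ry": 0, "rz": 0}
    - {"tx": 0, "ty": 0, "tz": 0, "rx": 0, "ry": 0, "rz": 0}
    - {"tx": 0, "ty": 0, "tz": 0, "rx": 0, "ry": 0, "rz": 0}
    - {"tx": 0, "ty": 0, "tz": 0, "rx": 0, "ry": 0, "rz": 0}
    - {"tx": 0, "ty": 0, "tz": 0, "rx": 0, "ry": 0, "rz": 0}
    - {"tx": 0, "ty": 0, "tz": 0, "rx": 0, "ry": 0, "rz": 0}
  gripper: 1

```text
time: 15.1
tool_pos: [451.6, -226.7, 28.8]
tcp_rot: [-3.139, -0.61, 1.667]
contact_force: [-2.7, -0.9, 1.3]
grip_width: 47.4
finger_force: 30.0
```

Width is 47.4 instead of 49, which could mean an off-centre grip. I lift a little and look.

Request:
carry_out:
  plan:
    - {"tx": 0, "ty": 0, "tz": 3, "rx": 0, "ry": 0, "rz": 0}
    - {"tx": 0, "ty": 0, "tz": 7, "rx": 0, "ry": 0, "rz": 0}
    - {"tx": 0, "ty": 0, "tz": 15, "rx": 0, "ry": 0, "rz": 0}
    - {"tx": 0, "ty": 0, "tz": 20, "rx": 0, "ry": 0, "rz": 0}
    - {"tx": 0, "ty": 0, "tz": 20, "rx": 0, "ry": 0, "rz": 0}
    - {"tx": 0, "ty": 0, "tz": 10, "rx": 0, "ry": 0, "rz": 0}
    - {"tx": 0, "ty": 0, "tz": 0, "rx": 0, "ry": 0, "rz": 0}
    - {"tx": 0, "ty": 0, "tz": 0, "rx": 0, "ry": 0, "rz": 0}

```text
time: 15.9
tool_pos: [451.7, -226.7, 103.6]
tcp_rot: [-3.139, -0.61, 1.667]
contact_force: [0.0, -0.9, -3.4]
grip_width: 47.5
finger_force: 30.0
```

Run:
```python
from h import *
o=bot.get_obs();print(o["contact_force"],o["moment"],o["grip_width"])
R=Ro.from_euler("xyz",o["tcp_rot"]).as_matrix();g=o["tool_pos"]-18.8*R[:,2];print("grasp pt",g)
im=bot.capture("scene");t=bot.capture("top")
print(proj("scene",[g+[0,0,25],g,g-[0,0,45]]).round(1),proj("top",[g+[0,0,25]]).round(1))
u=proj("scene",g)[0].astype(int);v=proj("top",g)[0].astype(int);print(u,v)
f=lambda im,u:cv2.resize(im[u[1]-35:u[1]+40,u[0]-35:u[0]+35],None,fx=5.7,fy=5.7,interpolation=cv2.INTER_CUBIC)
cv2.imwrite("pics/s5.png",np.hstack([f(im,u),f(t,v)])[:,:,::-1])
```

```text
[ 0.03713139 -0.88917902 -3.39087418] [-0.66248778 -0.17017651  0.02976757] 47.50842018573797
grasp pt [ 452.73963404 -237.38125846  119.00810964]
[[246.2 254.7]
 [247.9 258.2]
 [250.8 264.2]] [[396.8 237.7]]
[247 258] [395 239]
```

View pics/s5.png

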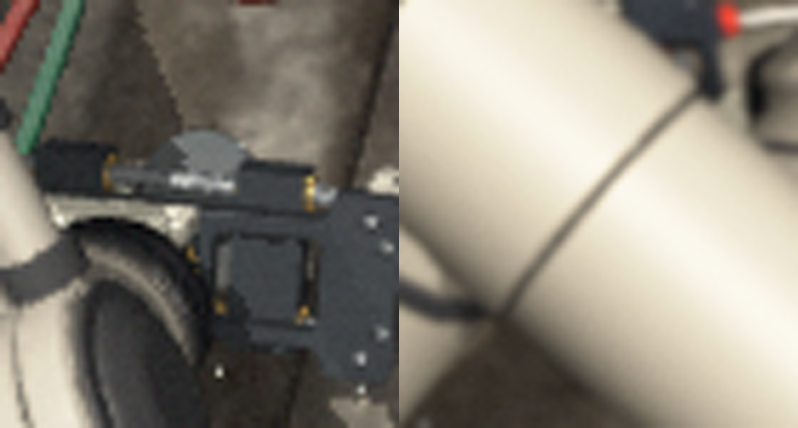

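The lid's far edge is at crop (205,130), i.e. scene (248,246), where a centred upright pot would show it (246). The grip is good, so I carry the pot round the can.

Request:
carry_out:
  plan:
    - {"tx": 5, "ty": 0, "tz": 10, "rx": 0, "ry": 0, "rz": 0}
    - {"tx": 15, "ty": 0, "tz": 18, "rx": 0, "ry": 0, "rz": 0}
    - {"tx": 25, "ty": 0, "tz": 22, "rx": 0, "ry": 0, "rz": 0}
    - {"tx": 30, "ty": 2, "tz": 22, "rx": 0, "ry": 0, "rz": 0}
    - {"tx": 32, "ty": 6, "tz": 18, "rx": 0, "ry": 0, "rz": 0}
    - {"tx": 30, "ty": 12, "tz": 10, "rx": 0, "ry": 0, "rz": 0}
    - {"tx": 28, "ty": 18, "tz": 0, "rx": 0, "ry": 0, "rz": 0}
    - {"tx": 20, "ty": 25, "tz": 0, "rx": 0, "ry": 0, "rz": 0}
    - {"tx": 10, "ty": 30, "tz": 0, "rx": 0, "ry": 0, "rz": 0}
    - {"tx": 3, "ty": 32, "tz": 0, "rx": 0, "ry": 0, "rz": 0}
    - {"tx": 0, "ty": 32, "tz": 0, "rx": 0, "ry": 0, "rz": 0}
    - {"tx": 0, "ty": 32, "tz": 0, "rx": 0, "ry": 0, "rz": 0}

```text
time: 17.2
tool_pos: [649.6, -36.1, 203.4]
tcp_rot: [-3.138, -0.611, 1.667]
contact_force: [0.4, -0.5, -2.8]
grip_width: 47.3
finger_force: 30.0
```

Request:
carry_out:
  plan:
    - {"tx": 0, "ty": 32, "tz": -10, "rx": 0, "ry": 0, "rz": 0}
    - {"tx": 0, "ty": 32, "tz": -15, "rx": 0, "ry": 0, "rz": 0}
    - {"tx": 0, "ty": 32, "tz": -18, "rx": 0, "ry": 0, "rz": 0}
    - {"tx": 0, "ty": 30, "tz": -20, "rx": 0, "ry": 0, "rz": 0}
    - {"tx": 0, "ty": 26, "tz": -20, "rx": 0, "ry": 0, "rz": 0}
    - {"tx": 0, "ty": 18, "tz": -18, "rx": 0, "ry": 0, "rz": 0}
    - {"tx": 0, "ty": 10, "tz": -12, "rx": 0, "ry": 0, "rz": 0}
    - {"tx": 0, "ty": 5, "tz": -5, "rx": 0, "ry": 0, "rz": 0}
    - {"tx": 0, "ty": 0, "tz": 0, "rx": 0, "ry": 0, "rz": 0}
    - {"tx": 0, "ty": 0, "tz": 0, "rx": 0, "ry": 0, "rz": 0}

```text
time: 18.2
tool_pos: [650.5, 146.4, 86.5]
tcp_rot: [-3.141, -0.61, 1.668]
contact_force: [-1.0, -0.5, -2.5]
grip_width: 46.9
finger_force: 30.0
```

Run:
```python
from h import *
c,s=np.cos(1.6656),np.sin(1.6656)
rk=lambda x,y,z:np.array([548.4+c*x-s*y,227.6+s*x+c*y,z])
R=toolR(.0948,np.radians(35),1.6656)
delta(rk(-100,-95,90),R);delta(rk(-14,-95,75),R);print(bot.get_obs()["joint_positions"].round(2),bot.get_obs()["contact_force"])
```

```text
t 18.2 tcp target [651.4 147.8  74.6] shift [  0.9   1.4 -11.9] rotvec [ 0.001 -0.    -0.002]
t 18.2 tcp target [643.3 233.4  59.6] shift [ -7.2  87.  -26.9] rotvec [ 0.001 -0.    -0.002]
[-0.17  0.79  1.31  0.61  1.28 -0.52] [-1.02502798 -0.52057619 -2.49500735]
```

Request:
carry_out:
  plan:
    - {"tx": -1, "ty": 8, "tz": 0, "rx": 0, "ry": 0, "rz": 0}
    - {"tx": -1, "ty": 16, "tz": 0, "rx": 0, "ry": 0, "rz": 0}
    - {"tx": -1, "ty": 20, "tz": -4, "rx": 0, "ry": 0, "rz": 0}
    - {"tx": -2, "ty": 18, "tz": -6, "rx": 0, "ry": 0, "rz": 0}
    - {"tx": -1, "ty": 14, "tz": -8, "rx": 0, "ry": 0, "rz": 0}
    - {"tx": -1, "ty": 8, "tz": -7, "rx": 0, "ry": 0, "rz": 0}
    - {"tx": 0, "ty": 3, "tz": -5, "rx": 0, "ry": 0, "rz": 0}
    - {"tx": 0, "ty": 0, "tz": -3, "rx": 0, "ry": 0, "rz": 0}
    - {"tx": 0, "ty": 0, "tz": 0, "rx": 0, "ry": 0, "rz": 0}
    - {"tx": 0, "ty": 0, "tz": 0, "rx": 0, "ry": 0, "rz": 0}

```text
time: 19.2
tool_pos: [643.2, 233.5, 52.8]
tcp_rot: [-3.14, -0.61, 1.667]
contact_force: [0.1, 0.9, -2.8]
grip_width: 47.5
finger_force: 30.0
```

Request:
carry_out:
  plan:
    - {"tx": 0, "ty": 0, "tz": -1, "rx": 0, "ry": 0, "rz": 0}
    - {"tx": 0, "ty": 0, "tz": -1, "rx": 0, "ry": 0, "rz": 0}
    - {"tx": 0, "ty": 0, "tz": -1, "rx": 0, "ry": 0, "rz": 0}
    - {"tx": 0, "ty": 0, "tz": 0, "rx": 0, "ry": 0, "rz": 0}

```text
time: 19.6
tool_pos: [642.7, 234.1, 49.6]
tcp_rot: [-3.139, -0.61, 1.667]
contact_force: [1.0, 0.0, -2.6]
grip_width: 47.6
finger_force: 30.0
```

Request:
carry_out:
  plan:
    - {"tx": 0, "ty": 0, "tz": -1, "rx": 0, "ry": 0, "rz": 0}
    - {"tx": 0, "ty": 0, "tz": 0, "rx": 0, "ry": 0, "rz": 0}

```text
time: 19.8
tool_pos: [642.7, 234.3, 48.6]
tcp_rot: [-3.139, -0.61, 1.667]
contact_force: [-0.5, 0.1, -3.3]
grip_width: 47.5
finger_force: 30.0
```

Request:
carry_out:
  plan:
    - {"tx": 0, "ty": 0, "tz": -1, "rx": 0, "ry": 0, "rz": 0}
    - {"tx": 0, "ty": 0, "tz": 0, "rx": 0, "ry": 0, "rz": 0}

```text
time: 20.0
tool_pos: [642.7, 234.3, 47.6]
tcp_rot: [-3.139, -0.61, 1.667]
contact_force: [-0.2, 0.4, -2.7]
grip_width: 47.5
finger_force: 30.0
```

Request:
carry_out:
  plan:
    - {"tx": 0, "ty": 0, "tz": -1, "rx": 0, "ry": 0, "rz": 0}
    - {"tx": 0, "ty": 0, "tz": 0, "rx": 0, "ry": 0, "rz": 0}

```text
time: 20.2
tool_pos: [642.8, 234.3, 46.9]
tcp_rot: [-3.14, -0.61, 1.668]
contact_force: [0.5, -0.9, -1.9]
grip_width: 47.2
finger_force: 30.0
```

Request:
carry_out:
  plan:
    - {"tx": 0, "ty": 0, "tz": -0.5, "rx": 0, "ry": 0, "rz": 0}
    - {"tx": 0, "ty": 0, "tz": 0, "rx": 0, "ry": 0, "rz": 0}

```text
time: 20.4
tool_pos: [642.9, 234.3, 46.9]
tcp_rot: [-3.14, -0.61, 1.668]
contact_force: [-1.7, -2.7, 2.5]
grip_width: 47.4
finger_force: 30.0
```

Request:
carry_out:
  plan:
    - {"tx": 0, "ty": 0, "tz": -0.5, "rx": 0, "ry": 0, "rz": 0}
    - {"tx": 0, "ty": 0, "tz": 0, "rx": 0, "ry": 0, "rz": 0}

```text
time: 20.6
tool_pos: [642.9, 234.3, 46.8]
tcp_rot: [-3.14, -0.611, 1.668]
contact_force: [-2.6, -2.7, 5.9]
grip_width: 47.4
finger_force: 30.0
```

The pot is on the deck. Releasing and backing out.

Request:
carry_out:
  plan:
    - {"tx": 0, "ty": 0, "tz": 0, "rx": 0, "ry": 0, "rz": 0}
    - {"tx": 0, "ty": 0, "tz": 0, "rx": 0, "ry": 0, "rz": 0}
    - {"tx": 0, "ty": 0, "tz": 0, "rx": 0, "ry": 0, "rz": 0}
    - {"tx": 0, "ty": 0, "tz": 0, "rx": 0, "ry": 0, "rz": 0}
    - {"tx": 0, "ty": 0, "tz": 0, "rx": 0, "ry": 0, "rz": 0}
    - {"tx": 0, "ty": 0, "tz": 0, "rx": 0, "ry": 0, "rz": 0}
  gripper: 0.39

```text
time: 21.2
tool_pos: [642.8, 234.3, 45.7]
tcp_rot: [-3.139, -0.61, 1.667]
contact_force: [0.7, -0.5, -0.2]
grip_width: 56.0
finger_force: 0.0
```

Request:
carry_out:
  plan:
    - {"tx": 0, "ty": -4, "tz": 4, "rx": 0, "ry": 0, "rz": 0}
    - {"tx": 1, "ty": -8, "tz": 8, "rx": 0, "ry": 0, "rz": 0}
    - {"tx": 1, "ty": -14, "tz": 10, "rx": 0, "ry": 0, "rz": 0}
    - {"tx": 2, "ty": -20, "tz": 12, "rx": 0, "ry": 0, "rz": 0}
    - {"tx": 2, "ty": -24, "tz": 15, "rx": 0, "ry": 0, "rz": 0}
    - {"tx": 2, "ty": -28, "tz": 18, "rx": 0, "ry": 0, "rz": 0}
    - {"tx": 0, "ty": -30, "tz": 18, "rx": 0, "ry": 0, "rz": 0}
    - {"tx": 0, "ty": -30, "tz": 18, "rx": 0, "ry": 0, "rz": 0}
    - {"tx": 0, "ty": -35, "tz": 18, "rx": 0, "ry": 0, "rz": 0}
    - {"tx": 0, "ty": -35, "tz": 18, "rx": 0, "ry": 0, "rz": 0}
    - {"tx": 0, "ty": -35, "tz": 10, "rx": 0, "ry": 0, "rz": 0}
    - {"tx": 0, "ty": -35, "tz": 0, "rx": 0, "ry": 0, "rz": 0}

```text
time: 22.4
tool_pos: [651.0, -66.8, 198.0]
tcp_rot: [3.139, -0.607, 1.669]
contact_force: [0.0, -0.2, -0.2]
grip_width: 56.1
finger_force: 0.0
```

Request:
carry_out:
  plan:
    - {"tx": 0, "ty": -35, "tz": 0, "rx": 0, "ry": 0, "rz": 0}
    - {"tx": 0, "ty": -35, "tz": 0, "rx": 0, "ry": 0, "rz": 0}
    - {"tx": 0, "ty": -35, "tz": 0, "rx": 0, "ry": 0, "rz": 0}
    - {"tx": 0, "ty": -35, "tz": 0, "rx": 0, "ry": 0, "rz": 0}
    - {"tx": 0, "ty": -20, "tz": 0, "rx": 0, "ry": 0, "rz": 0}
    - {"tx": 0, "ty": 0, "tz": 0, "rx": 0, "ry": 0, "rz": 0}
    - {"tx": 0, "ty": 0, "tz": 0, "rx": 0, "ry": 0, "rz": 0}

```text
time: 23.1
tool_pos: [650.3, -224.8, 195.2]
tcp_rot: [-3.14, -0.61, 1.666]
contact_force: [0.3, 0.5, 0.0]
grip_width: 55.8
finger_force: 0.0
```

Run:
```python
from h import *
im=bot.capture("scene")
cv2.imwrite("pics/s6.png",cv2.resize(im[50:235,230:410],None,fx=3.2,fy=3.2,interpolation=cv2.INTER_CUBIC)[:,:,::-1])
d=cv2.absdiff(im[:,:,::-1],cv2.imread("pics/scene0.png")).max(2)[55:165,245:410]>50
k,l,st,ce=cv2.connectedComponentsWithStats(d.astype(np.uint8));print([(s+[245,55,0,0,0]).tolist() for s in st[1:] if s[4]>4],bot.get_obs()["time"])
```

```text
[[245, 61, 22, 42, 317], [245, 101, 6, 15, 36], [285, 113, 21, 30, 449], [349, 120, 17, 17, 204], [348, 138, 16, 8, 86], [248, 157, 2, 4, 5], [251, 160, 7, 5, 17]] 23.15
```

View pics/s6.png

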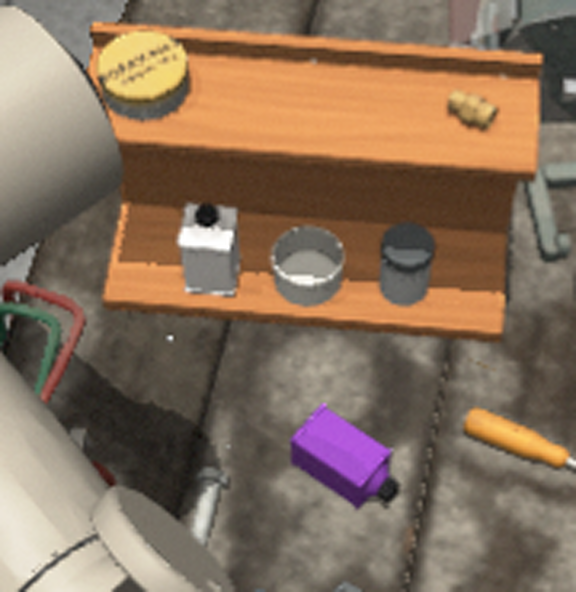

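Tin at crop (208,250), cup at (308,265) and pot at (405,262) stand upright in one row with clear gaps, and cup and flux show no difference from the first picture. The arm hides the oil can, so I move aside and check it by difference.

Request:
carry_out:
  plan:
    - {"tx": 0, "ty": -20, "tz": 5, "rx": 0, "ry": 0, "rz": 0}
    - {"tx": -10, "ty": -35, "tz": 10, "rx": 0, "ry": 0, "rz": 0}
    - {"tx": -25, "ty": -35, "tz": 10, "rx": 0, "ry": 0, "rz": 0}
    - {"tx": -30, "ty": -30, "tz": 10, "rx": 0, "ry": 0, "rz": 0}
    - {"tx": -35, "ty": -25, "tz": 10, "rx": 0, "ry": 0, "rz": 0}
    - {"tx": -35, "ty": -20, "tz": 0, "rx": 0, "ry": 0, "rz": 0}
    - {"tx": -35, "ty": -15, "tz": 0, "rx": 0, "ry": 0, "rz": 0}
    - {"tx": -35, "ty": -10, "tz": 0, "rx": 0, "ry": 0, "rz": 0}
    - {"tx": -20, "ty": 0, "tz": 0, "rx": 0, "ry": 0, "rz": 0}
    - {"tx": 0, "ty": 0, "tz": 0, "rx": 0, "ry": 0, "rz": 0}
    - {"tx": 0, "ty": 0, "tz": 0, "rx": 0, "ry": 0, "rz": 0}

```text
time: 24.25
tool_pos: [426.4, -412.9, 240.7]
tcp_rot: [-3.141, -0.609, 1.669]
contact_force: [-0.0, 0.2, -0.2]
grip_width: 55.5
finger_force: 0.0
```

Run:
```python
from h import *
im=bot.capture("scene")[:,:,::-1];a=cv2.imread("pics/scene0.png")
d=(cv2.absdiff(im,a).max(2)>50)
print("can box",d[182:226,238:272].sum(),"cup box",d[118:145,312:342].sum(),"flux",d[58:82,260:292].sum())
for i in(a,im):
    h=cv2.cvtColor(np.ascontiguousarray(i),cv2.COLOR_BGR2HSV)[182:226,238:272];m=((h[...,0]<8)|(h[...,0]>172))&(h[...,1]>140);y,x=np.nonzero(m);print(len(x),x.mean()+238,y.mean()+182)
```

```text
can box 7 cup box 0 flux 0
487 255.37577002053388 209.05338809034907
481 255.49272349272348 209.14345114345116
```

```bash
python3 -c "
from plant import bot
print(bot.close_job())"
```

```text
the job is handed in; nothing more can be done
None
```

The oil tin (near side) and the grease pot (far side) stand upright on the lower deck in one row with the cup, each about 34 mm clear of it; the cup, oil can and flux tin have not moved, and the job was handed in at about 24 s.

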